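# Find the full stock tin by feel

### The job

The three closed stock tins on the white chopping board look the same, but one holds a whole pressed block and the other two are running low: lift them to find the heaviest by feel. Stand the two lighter tins upright on the floor of the aluminium sheet pan for refilling, and finish while holding the heaviest one up in the gripper over the board or the pan, upright, its underside at least 10 cm above the table and touching nothing else; do not put it down again. Never tip a tin over, and leave the other things on the table where they are.

Things in the scene. Friction and masses are not known exactly. Their poses are not given: they have to be found in the camera images.
- tin_a_mid (a point): one of three look-alike closed tins: upright steel cylinder, 60 mm diameter, 105 mm tall, white paper band, darker flat lid flush with the body. Point on its axis half-way up; z is the tin's axis. They start upright in a loose row along the board's y, axes 90 mm or more apart. 0.15 to 0.5 kg each with contents; the heaviest is at least 0.1 kg heavier than the others
- tin_b_mid (a point): one of three look-alike closed tins: upright steel cylinder, 60 mm diameter, 105 mm tall, white paper band, darker flat lid flush with the body. Point on its axis half-way up; z is the tin's axis. They start upright in a loose row along the board's y, axes 90 mm or more apart. 0.15 to 0.5 kg each with contents; the heaviest is at least 0.1 kg heavier than the others
- tin_c_mid (a point): one of three look-alike closed tins: upright steel cylinder, 60 mm diameter, 105 mm tall, white paper band, darker flat lid flush with the body. Point on its axis half-way up; z is the tin's axis. They start upright in a loose row along the board's y, axes 90 mm or more apart. 0.15 to 0.5 kg each with contents; the heaviest is at least 0.1 kg heavier than the others
- pan: aluminium sheet pan fixed to the table, 240 mm along its x, 340 mm along its y, rim 23 mm high, walls and floor 3 mm. Origin at the centre of its underside. Beside the chopping board, left or right of it. A small steel scoop cup stands in it near its +x long side; the rest is free
- board: white plastic chopping board fixed to the table, 240 mm along its x, 340 mm along its y, 12 mm thick, origin at the centre of its underside. The tins stand on it in a row along y; a ramekin stands near its -x long side
- ramekin: small white ramekin, 52 mm diameter, 32 mm tall, on the chopping board; origin at the centre of its underside. Leave alone
- scoop_cup: small steel scoop cup, 48 mm diameter, 34 mm tall, in the sheet pan; origin at the centre of its underside. Leave alone
- sauce_bottle: white sauce bottle, 56 mm diameter, 170 mm tall, at the right side of the table; origin at the centre of its underside. Leave alone
- mug: white mug, 80 mm diameter, 95 mm tall, at the left side of the table; origin at the centre of its underside. Leave alone
Mind the look-alikes: they are no part of the job. What is shaped like the part that bears tin_b_mid but blue is not meant. Leave any blue look-alike of the part that bears tin_c_mid alone.

How it is judged (in metres and radians):
At the end, for the whole second after the job is handed in: the two lighter tins (each under 3.1 N) stand within 6 degrees of upright, still, let go, on the pan floor; the heaviest is held still in the gripper within 20 degrees of upright, its centre 14.5 cm or more (underside about 9 cm) above the table, over the pan or board, touching nothing else ((((height (world z) of tin_a_mid above 0.145 m and angle between tin_a_mid's own z axis and vertical below 0.35 rad and linear speed of tin_a below 0.05 m/s and contact force between tin_a and the fingers above 1 N and contact force between tin_a and tin_b below 0.1 N and contact force between tin_a and tin_c below 0.1 N and (horizontal distance between tin_a_mid and pan below 0.22 m or horizontal distance between tin_a_mid and board below 0.22 m)) and (x of tin_b_mid in the frame of pan between -0.115 and 0.115 m and y of tin_b_mid in the frame of pan between -0.165 and 0.165 m and z of tin_b_mid in the frame of pan between 0.045 and 0.065 m and angle between tin_b_mid's own z axis and vertical below 0.1 rad and linear speed of tin_b below 0.03 m/s and contact force between tin_b and the fingers below 0.2 N and contact force between tin_b and pan between 1 and 3.1 N) and (x of tin_c_mid in the frame of pan between -0.115 and 0.115 m and y of tin_c_mid in the frame of pan between -0.165 and 0.165 m and z of tin_c_mid in the frame of pan between 0.045 and 0.065 m and angle between tin_c_mid's own z axis and vertical below 0.1 rad and linear speed of tin_c below 0.03 m/s and contact force between tin_c and the fingers below 0.2 N and contact force between tin_c and pan between 1 and 3.1 N)) or ((height (world z) of tin_b_mid above 0.145 m and angle between tin_b_mid's own z axis and vertical below 0.35 rad and linear speed of tin_b below 0.05 m/s and contact force between tin_b and the fingers above 1 N and contact force between tin_b and tin_a below 0.1 N and contact force between tin_b and tin_c below 0.1 N and (horizontal distance between tin_b_mid and pan below 0.22 m or horizontal distance between tin_b_mid and board below 0.22 m)) and (x of tin_a_mid in the frame of pan between -0.115 and 0.115 m and y of tin_a_mid in the frame of pan between -0.165 and 0.165 m and z of tin_a_mid in the frame of pan between 0.045 and 0.065 m and angle between tin_a_mid's own z axis and vertical below 0.1 rad and linear speed of tin_a below 0.03 m/s and contact force between tin_a and the fingers below 0.2 N and contact force between tin_a and pan between 1 and 3.1 N) and (x of tin_c_mid in the frame of pan between -0.115 and 0.115 m and y of tin_c_mid in the frame of pan between -0.165 and 0.165 m and z of tin_c_mid in the frame of pan between 0.045 and 0.065 m and angle between tin_c_mid's own z axis and vertical below 0.1 rad and linear speed of tin_c below 0.03 m/s and contact force between tin_c and the fingers below 0.2 N and contact force between tin_c and pan between 1 and 3.1 N)) or ((height (world z) of tin_c_mid above 0.145 m and angle between tin_c_mid's own z axis and vertical below 0.35 rad and linear speed of tin_c below 0.05 m/s and contact force between tin_c and the fingers above 1 N and contact force between tin_c and tin_a below 0.1 N and contact force between tin_c and tin_b below 0.1 N and (horizontal distance between tin_c_mid and pan below 0.22 m or horizontal distance between tin_c_mid and board below 0.22 m)) and (x of tin_a_mid in the frame of pan between -0.115 and 0.115 m and y of tin_a_mid in the frame of pan between -0.165 and 0.165 m and z of tin_a_mid in the frame of pan between 0.045 and 0.065 m and angle between tin_a_mid's own z axis and vertical below 0.1 rad and linear speed of tin_a below 0.03 m/s and contact force between tin_a and the fingers below 0.2 N and contact force between tin_a and pan between 1 and 3.1 N) and (x of tin_b_mid in the frame of pan between -0.115 and 0.115 m and y of tin_b_mid in the frame of pan between -0.165 and 0.165 m and z of tin_b_mid in the frame of pan between 0.045 and 0.065 m and angle between tin_b_mid's own z axis and vertical below 0.1 rad and linear speed of tin_b below 0.03 m/s and contact force between tin_b and the fingers below 0.2 N and contact force between tin_b and pan between 1 and 3.1 N)))); the arm keeps its last pose, push and grip.
It fails at once if a tin is tipped over (more than 45 degrees) (angle between any of tin_a_mid, tin_b_mid, tin_c_mid's own z axis and vertical above 0.785 rad).
It fails at once if one of the bystanders (ramekin, scoop cup, bottle, mug) is moved more than 4 cm (distance of any of ramekin, scoop_cup, sauce_bottle, mug from where it was at the start of the episode above 0.04 m).
It also fails if it takes over 72 s, if anything falls off the work surface, if the arm or the gripper's body presses on something with over 40 N, if the wrist force passes 120 N, or if a joint passes its speed limit or range.

### The arm

A 6-joint arm with a two-finger parallel gripper is mounted at the origin on the work surface. World frame = base frame: x ahead of the robot, y to its left, z up, the work surface at z = 0. Lengths are in mm, angles in rad, forces in N, time in s.
With the tool pointing down it reaches from about 400 to 925 mm from the base axis. Payload 12.5 kg.
Tool frame: the origin (TCP) lies at the very end of the fingers, on their centre line; the grasp point (between the pads) lies 19 mm behind it; z points along the fingers, y is the line along which they close (so a half turn about z gives the same grasp; the last joint's range is limited). The gripper opens to 95 mm and grips with 3 to 60 N. Pads are 20 mm wide; open, the fingers measure 119 mm over their backs; the gripper's body (75 mm by 180 mm) begins 59 mm behind the grasp point.
Start: joints at [1.153, 0.491, 1.559, -0, 1.092, -0.106], TCP at [191.717, 594.891, 184.161] pointing down, gripper open.
Joint ranges: [-3.1, 3.1], [-0.84, 2.19], [0.05, 2.79], [-1.13, 4.28], [0.06, 2.93], [-2.69, 2.69]. Speed limits (rad/s): [2.22, 2.22, 2.79, 3.14, 3.14, 3.14].

### API

Orientations are given as a unit quaternion [w, x, y, z].
In Python, from bench import robot gives the robot as it stands.
- The arm moves only by the shell command python3 -m crank 'ROWS' [FORCE]. ROWS is text: rows parted by semicolons, each of 5 numbers parted by spaces: the shift along the tool's x, y, z in mm, then the turn about the tool's z in rad, then the opening, from 0 (shut) to 1 (fully open). A call has 1 to 10 rows; each row is the pose to reach, as a shift and turn from the pose commanded when the call began, along the tool's axes at that moment; what a row does not reach only later rows make up. A row lasts 1/12 s, in which the tool goes at most 41.7 mm and 7.16 degrees, less where a joint would pass 70% of its speed; a pose out of reach is approached as far as the arm can. A call with a gripper value outside its range is refused whole. The fingers move at their own pace and stop on an object; FORCE is the grip in N (left out, the last holds). Time passes only in rows, so rows that repeat a pose let the fingers close. It gives the time, the measured TCP pose, the force, the opening and the grip force at its end, in the units of the state.
- robot.get_obs(): the state, without advancing time (a new reading comes with each control period).
- robot.snapshot(name): name is "side" or "top" or "wrist"; returns a dict with "pixels" (420x560x3 uint8, red, green, blue), "fx", "fy", "cx", "cy" (pixels), "cam_to_world" (4x4, takes a point from camera to world coordinates); the wrist camera has in their place "hand_eye" (4x4, takes a point from camera to tool coordinates, whose origin is the TCP and whose axes are the flange's). Camera axes: x right, y up, looking along -z (the intrinsics and any distortion apply to the point x, -y, -z); pixel columns grow to the right and rows downward; lengths in mm; the calibration is good to about 2 mm. The wrist camera is an equidistant fisheye: a pixel r from the principal point sees the ray r / f radians off the axis. A picture is of the moment at which its call begins: read the wrist's pose just before it. There is no depth.
- robot.close_job(): hands the job in; it is judged then, once.
Trained networks look in a picture, given as the dict that the camera call returned (one of the last four; its "shot" number tells which), for a name from the list of things; names that differ only in an ending like _2 or _b are one class to them, and where a whole thing is asked for, a point or a joint stands for the part that bears it (a point fixed in the world has none). Each returns a list of dicts, best first, with "confidence" (0 to 1); they miss things now and then, are a little off and sometimes report something else, mostly with a low value. They report only what shows in the picture. A call takes as long as a camera call. They do not tell look-alikes from the thing itself.
- robot.outline_of(picture, query): "pixels" (420x560 bool, what is visible of it) and "rect" ([left, top, right, bottom] in pixels, round what is visible of it).
The state is a dict: "t": time; "joint_positions": joint angles; "qvel": joint speeds; "effort": joint torques, N m; "eef_pos": TCP position; "eef_rot": TCP orientation; "contact_force": force on the tool from outside, world axes, zero at the start; "ft_torque": the same for the moment, N m; "gripper_width": finger opening in mm; "gripper_force": force on a finger pad.
Only numpy, scipy, OpenCV 4.12 (cv2) and the standard library are available. Lean on these libraries where they do the work, as an engineer would, in place of code of your own. Each camera call takes 0.05 s, during which the arm holds its last target. There are 200 camera calls.

## Working session

There is one attempt and no reset: what is moved stays moved. The work goes in short steps, Python scripts to look and compute and a shell command to move; the robot and the scene stay as the last step left them, time stands still between calls to the robot, and variables do not carry over. Pictures are saved under pics/ and viewed, at most 10 in all, crops included, and the job is handed in when it is done.

```bash
mkdir -p pics; cat > h.py <<'E'
import numpy as np,cv2
from bench import robot
def ray(p,u,v):
    M=np.array(p["cam_to_world"]);d=np.array([(u-p["cx"])/p["fx"],-(v-p["cy"])/p["fy"],-1])
    return M[:3,3],M[:3,:3]@d
def at_z(p,u,v,z):
    o,d=ray(p,u,v);return o+d*(z-o[2])/d[2]
E
python3 - <<'E'
from h import *
o=robot.get_obs();print(o)
t=robot.snapshot("top");s=robot.snapshot("side")
cv2.imwrite("pics/top.png",t["pixels"][:,:,::-1]);cv2.imwrite("pics/side.png",s["pixels"][:,:,::-1])
print(t["cam_to_world"],t["fx"])
for q,z in [("tin_a_mid",105+12),("pan",23),("board",12),("ramekin",32),("scoop_cup",34),("sauce_bottle",170),("mug",95)]:
    for r in robot.outline_of(t,q)[:5]:
        m=r["pixels"];v,u=np.nonzero(m);l,tp,rr,b=r["rect"]
        print(q,round(r["confidence"],2),r["rect"],at_z(t,(l+rr)/2,(tp+b)/2,z).round(), t["pixels"][m].mean(0).round())
        if q in("pan","board"): print(cv2.minAreaRect(np.array([at_z(t,a,c,z)[:2] for a,c in zip(u,v)],np.float32)))
E
```

```text
{'t': 0.0, 'joint_positions': array([ 1.15340805e+00,  4.91582376e-01,  1.55946273e+00, -1.41131403e-05,
        1.09168354e+00, -1.05612894e-01]), 'qvel': array([ 0.00054922, -0.00046959,  0.00022244,  0.00013018, -0.00085188,
       -0.00049525]), 'effort': array([ 2.17086796e-03, -6.12646151e+01, -2.58189332e+01,  6.93294732e-02,
        4.81056562e-02, -4.60652291e-05]), 'eef_pos': array([191.59332889, 594.61437231, 183.54301533]), 'eef_rot': array([-1.40797436e-04,  1.55253847e-01,  9.87874446e-01, -5.50306408e-04]), 'contact_force': array([ 0.51501711, -0.64872897, -0.38065447]), 'ft_torque': array([-0.02347897, -0.01899948,  0.08590582]), 'gripper_force': 0.0, 'gripper_width': 94.93900429518187}
[[ 1.86069126e-02  9.79829713e-01 -1.98966117e-01  1.71646610e+02]
 [-9.99774998e-01  2.02610112e-02  6.28054052e-03 -1.68498325e+01]
 [ 1.01851149e-02  1.98804488e-01  9.79986244e-01  1.66365908e+03]
 [ 0.00000000e+00  0.00000000e+00  0.00000000e+00  1.00000000e+00]] 505.05888026557693
tin_a_mid 0.96 [228.1, 191.9, 253.7, 217.1] [521.  98. 117.] [123. 122. 115.]
pan 0.84 [278.9, 170.3, 384.7, 249.7] [ 530. -198.   23.] [177. 179. 182.]
((527.4021606445312, -194.43890380859375), (247.76779174804688, 348.07574462890625), 5.195713996887207)
board 0.65 [158.9, 168.6, 265.3, 247.3] [531. 201.  12.] [176. 179. 168.]
((535.1168212890625, 204.01644897460938), (342.5945739746094, 240.0542449951172), 86.42560577392578)
ramekin 0.45 [215.3, 221.4, 231.3, 237.8] [455. 159.  32.] [155. 155. 154.]
scoop_cup 0.67 [161.2, 170.9, 263.8, 244.8] [526. 197.  34.] [178. 180. 169.]
scoop_cup 0.47 [286.7, 180.1, 299.3, 191.2] [608. -67.  34.] [137. 136. 129.]
sauce_bottle 0.61 [416.4, 191.2, 441.7, 211.9] [ 530. -478.  170.] [109. 104.  96.]
sauce_bottle 0.42 [159.4, 171.3, 263.9, 245.3] [495. 182. 170.] [177. 179. 169.]
mug 0.64 [108.7, 182.1, 143.9, 212.3] [542. 465.  95.] [113. 112. 105.]
```

```bash
python3 -c "
import cv2
a=cv2.imread('pics/top.png')[140:280,90:460];cv2.imwrite('pics/topc.png',cv2.resize(a,None,fx=2.1,fy=2.1,interpolation=2))"
```

```text
(no output)
```

View pics/topc.png

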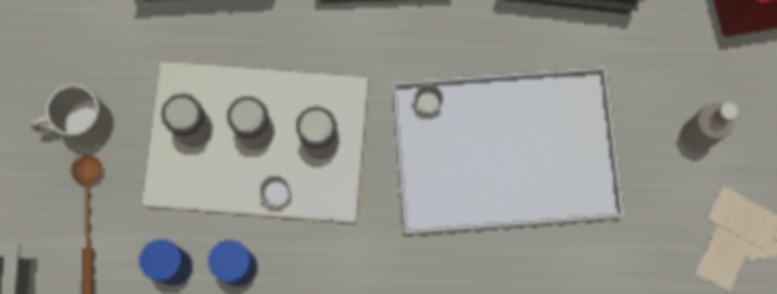

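View pics/side.png

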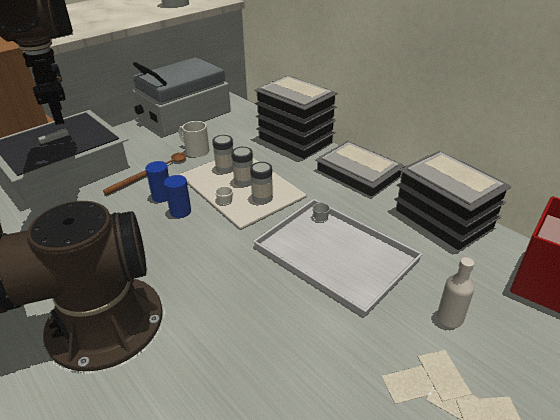

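The top crop shows three steel tins with lids at crop (182,114), (247,116) and (317,126), the ramekin at (275,192) and the scoop cup at (428,100) in the pan. The look-alikes are two blue cylinders at crop (162,261) and (231,262). They are blue and off the board, so they are not meant. The three white-banded steel tins on the board fit the description. This enlarged crop and the side view (tins at 223,153; 242,165; 262,183) confirm it.

```bash
cat >> h.py <<'E'
from scipy.spatial.transform import Rotation as R
def rows_to(target_xy,z,ang):  # ang: world angle of tool y
    o=robot.get_obs();w,x,y,zq=o["eef_rot"];r=R.from_quat([x,y,zq,w]).as_matrix()
    d=r.T@(np.array([*target_xy,z])-o["eef_pos"])
    a=np.arctan2(r[1,1],r[0,1]);t=-((ang-a+np.pi/2)%np.pi-np.pi/2)
    return d.round(1),round(t,3)
E
python3 - <<'E'
from h import *
t=robot.snapshot("top")
for u,v in [(182,114),(247,116),(317,126)]: print(at_z(t,90+u/2.1,140+v/2.1,117).round())
for u,v in [(395,86),(606,69),(621,213),(406,232)]: print('pan',at_z(t,90+u/2.1,140+v/2.1,23).round())
print('scoop',at_z(t,90+428/2.1,140+98/2.1,34).round(),'ram',at_z(t,90+275/2.1,140+192/2.1,40).round())
print(rows_to((500,200),300,0.1))
E
```

```text
[550. 301. 117.]
[549. 203. 117.]
[535.  98. 117.]
pan [626. -17.  23.]
pan [ 662. -356.   23.]
pan [ 428. -375.   23.]
pan [391. -39.  23.]
scoop [604. -70.  34.] ram [447. 165.  40.]
(array([-414.6, -281.2, -115.9]), np.float64(1.159))
```

```bash
python3 -m crank '0 0 -40 0 1;0 0 -80 0 1;-40 -27 -115 0.12 1;-80 -54 -115 0.24 1;-115 -80 -115 0.36 1;-150 -100 -115 0.48 1;-185 -125 -115 0.6 1;-220 -150 -115 0.72 1;-255 -172 -115 0.84 1;-290 -195 -115 0.96 1' 40
python3 -c "
from h import *
print(rows_to((500,200),300,0.08))"
```

```text
t: 1.33
eef_pos: [393.2, 337.9, 299.5]
eef_rot: [0.0, 0.596, 0.803, 0.0]
contact_force: [-0.5, 0.9, -0.1]
gripper_width: 95.1
gripper_force: 0.0
(array([-162.9,   62.4,   -0.5]), np.float64(0.213))
```

```bash
python3 -m crank '-38 14 0 0.1 1;-76 28 0 0.21 1;-114 43 0 0.21 1;-150 57 0 0.21 1;-163 62 0 0.21 1;-163 62 0 0.21 1'
python3 - <<'E'
from h import *
o=robot.get_obs();s=robot.snapshot("wrist");cv2.imwrite("pics/w1.png",s["pixels"][:,:,::-1])
print(s["hand_eye"],s["fx"],s["cx"],s["cy"],o["eef_pos"],o["joint_positions"].round(2))
E
```

```text
t: 1.83
eef_pos: [501.2, 199.8, 298.8]
eef_rot: [0.0, 0.676, 0.737, -0.0]
contact_force: [0.1, 0.0, -0.6]
gripper_width: 94.8
gripper_force: 0.0
[[-1.06714068e-03  9.55602291e-01  2.94657637e-01  8.34534837e+01]
 [ 9.99999308e-01  8.73847808e-04  7.87656407e-04  9.18195123e-01]
 [ 4.95200337e-04  2.94658274e-01 -9.55602562e-01 -2.00611937e+02]
 [ 0.00000000e+00  0.00000000e+00  0.00000000e+00  1.00000000e+00]] 325.19226210127806 276.34542150098963 213.27818584738236 [501.18401872 199.82373015 298.83918615] [ 0.26  0.27  1.6  -0.    1.27  0.17]
```

View pics/w1.png

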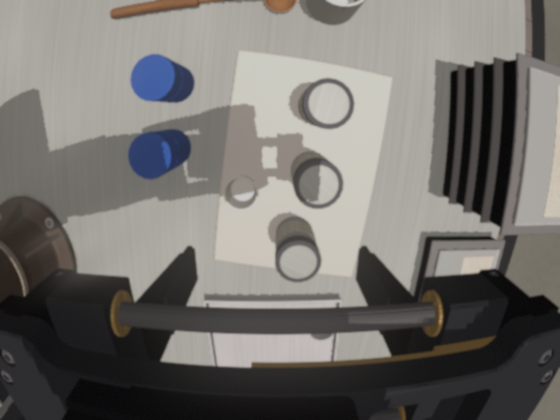

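The wrist view shows the lids at about (328,104), (317,183) and (298,260), the ramekin at (243,190), and the blue cans at (153,78) and (150,153), off the board.

```bash
cat >> h.py <<'E'
def wpt(s,o,u,v,z):
    a,b=(u-s["cx"])/s["fx"],(v-s["cy"])/s["fy"];th=np.hypot(a,b);k=np.sin(th)/th if th else 1
    d=np.array([a*k,-b*k,-np.cos(th)]);H=np.array(s["hand_eye"]);w,x,y,q=o["eef_rot"];r=R.from_quat([x,y,q,w]).as_matrix()
    c=r@H[:3,3]+o["eef_pos"];d=r@H[:3,:3]@d;return c+d*(z-c[2])/d[2]
E
python3 - <<'E'
from h import *
o=robot.get_obs();s=robot.snapshot("wrist")
for u,v,z in [(329,103.5,117),(318,183,117),(298,260,117),(243,190,42)]: print(wpt(s,o,u,v,z).round())
for r in robot.outline_of(s,"tin_a_mid"):
    m=r["pixels"].astype(np.uint8);print(round(r["confidence"],2),r["rect"])
E
```

```text
[553. 306. 117.]
[550. 209. 117.]
[537. 106. 117.]
[454. 175.  42.]
0.63 [271.9, 217.5, 317.8, 281.0]
```

```bash
python3 -c "
from h import *
print(rows_to((537,30),250,0.08))"
```

```text
(array([-175.6,   22.5,   49.1]), np.float64(0.009))
```

```bash
python3 -m crank '-38 5 10 0 1;-76 10 20 0 1;-114 14 30 0 1;-150 18 40 0 1;-175.6 22.5 49 0 1;-175.6 22.5 49 0 1;-175.6 22.5 49 0 1'
python3 - <<'E'
from h import *
o=robot.get_obs();s=robot.snapshot("wrist");cv2.imwrite("pics/w2.png",s["pixels"][:,:,::-1])
for r in robot.outline_of(s,"tin_a_mid"): print(round(r["confidence"],2),r["rect"])
E
```

```text
t: 2.57
eef_pos: [537.3, 29.7, 249.9]
eef_rot: [-0.0, 0.675, 0.738, -0.0]
contact_force: [0.7, 0.0, 0.4]
gripper_width: 94.9
gripper_force: 0.0
0.95 [250.0, 98.2, 308.4, 155.3]
0.57 [276.8, 1.7, 337.0, 70.8]
```

View pics/w2.png

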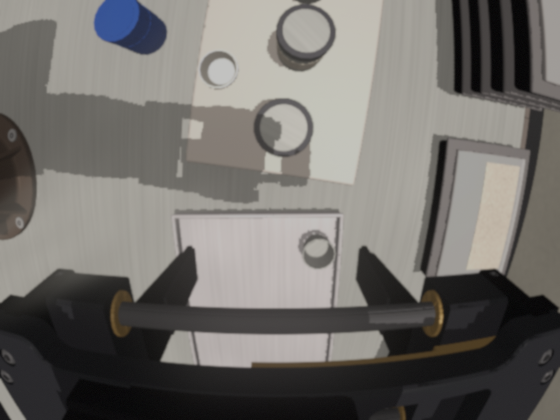

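The wrist view shows tin C's lid centred at about (284,126), the middle tin at (306,32), the scoop cup at (316,244), and the pan's near edge at row 213.

```bash
python3 - <<'E'
from h import *
o=robot.get_obs();s=robot.snapshot("wrist")
for u,v,z in [(284,126.5,117),(306,32,117),(316,239,34),(177,213,23),(342,214,23)]: print(wpt(s,o,u,v,z).round())
print(rows_to(wpt(s,o,284,126.5,117)[:2],66,0.08))
E
```

```text
[539. 104. 117.]
[553. 205. 117.]
[600. -46.  34.]
[402. -30.  23.]
[634. -10.  23.]
(array([ 72.6,   8.4, 184.7]), np.float64(0.011))
```

```bash
python3 -m crank '36 4 0 0 1;72 9 0 0 1;72 9 30 0 1;72 9 68 0 1;72 9 105 0 1;72 9 140 0 1;72 9 165 0 1;72 9 180 0 1;72 9 185 0 1;72 9 185 0 1'
python3 -m crank '0 0 0 0 0.4;0 0 0 0 0.4;0 0 0 0 0.4;0 0 0 0 0.4;0 0 0 0 0.4;0 0 0 0 0.4' 40
python3 -m crank '0 0 -10 0 0.4;0 0 -30 0 0.4;0 0 -60 0 0.4;0 0 -90 0 0.4;0 0 -100 0 0.4;0 0 -100 0 0.4;0 0 -100 0 0.4;0 0 -100 0 0.4;0 0 -100 0 0.4;0 0 -100 0 0.4'
python3 -c "
from h import *
for i in range(4):
  o=robot.get_obs();print(o['contact_force'],o['effort'].round(2));robot.snapshot('wrist')"
```

```text
t: 3.55
eef_pos: [539.7, 102.9, 64.6]
eef_rot: [-0.001, 0.674, 0.738, -0.0]
contact_force: [0.5, -0.3, 0.3]
gripper_width: 94.9
gripper_force: 0.0
t: 4.05
eef_pos: [540.2, 101.7, 65.5]
eef_rot: [0.0, 0.675, 0.738, 0.0]
contact_force: [-1.2, -0.1, 1.4]
gripper_width: 60.4
gripper_force: 0.8
t: 4.88
eef_pos: [539.7, 101.7, 163.8]
eef_rot: [-0.001, 0.675, 0.738, -0.001]
contact_force: [0.8, 0.5, -1.4]
gripper_width: 59.6
gripper_force: 39.9
[ 0.80895821  0.4766672  -1.40641138] [ 1.000e-02 -5.451e+01 -2.404e+01  7.000e-02  4.000e-02 -0.000e+00]
[-2.08090970e-03  3.22187020e-01 -2.76711714e+00] [ 0.000e+00 -5.433e+01 -2.402e+01  7.000e-02  4.000e-02 -0.000e+00]
[ 0.12062858  0.24868994 -2.30398964] [ 0.000e+00 -5.421e+01 -2.403e+01  7.000e-02  4.000e-02 -0.000e+00]
[ 0.05612793  0.58144485 -1.57453884] [-0.000e+00 -5.414e+01 -2.404e+01  7.000e-02  4.000e-02 -0.000e+00]
```

```bash
cat >> h.py <<'E'
def weigh(n=14):
    f=[]
    for i in range(n):
        p=robot.snapshot('side');f.append(robot.get_obs()['contact_force'])
    f=np.array(f);print('force',f.mean(0).round(2),'se',(f.std(0)/n**.5).round(2));return p
E
python3 - <<'E'
from h import *
p=weigh()
cv2.imwrite('pics/s2.png',cv2.resize(p['pixels'][100:310,130:430,::-1],None,fx=2,fy=2))
E
```

```text
force [ 0.03 -0.18 -1.99] se [0.11 0.09 0.13]
```

View pics/s2.png

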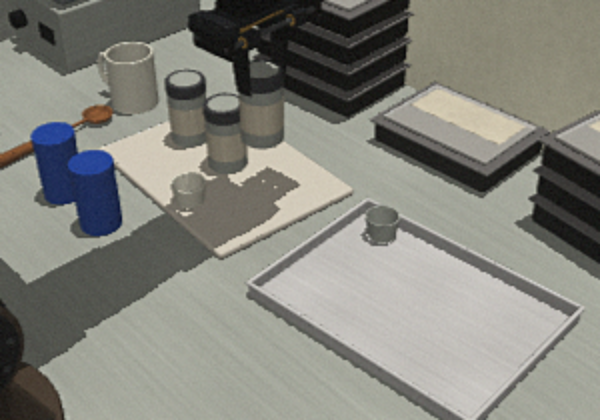

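The held tin (crop (263,103)) hangs upright and clear of the board. It reads 2.0 N, about 0.2 kg. The heaviest must be at least 0.25 kg, so this one is light and goes in the pan.

```bash
python3 -c "
from h import *
print(rows_to((545,-285),164,0.08))"
```

```text
(array([-385.6,  -29.6,    1.1]), np.float64(0.009))
```

```bash
python3 -m crank '-10 -1 0 0 0.4;-35 -3 0 0 0.4;-70 -5 0 0 0.4;-108 -8 0 0 0.4;-146 -11 0 0 0.4;-184 -14 0 0 0.4;-222 -17 0 0 0.4;-260 -20 0 0 0.4;-298 -23 0 0 0.4;-330 -25 0 0 0.4'
python3 -m crank '-25 -2 0 0 0.4;-45 -4 0 0 0.4;-54 -5 0 0 0.4;-54 -5 10 0 0.4;-54 -5 35 0 0.4;-54 -5 65 0 0.4;-54 -5 85 0 0.4;-54 -5 96 0 0.4;-54 -5 101 0 0.4;-54 -5 103 0 0.4'
python3 -m crank '0 0 2 0 0.4;0 0 2.5 0 0.4;0 0 3 0 0.4;0 0 3 0 0.4'
```

```text
t: 6.62
eef_pos: [543.9, -232.4, 165.1]
eef_rot: [0.0, 0.675, 0.738, -0.0]
contact_force: [-0.1, 0.3, -1.8]
gripper_width: 59.6
gripper_force: 39.9
t: 7.45
eef_pos: [544.5, -282.6, 61.6]
eef_rot: [-0.0, 0.675, 0.738, 0.0]
contact_force: [0.6, -0.2, -1.2]
gripper_width: 59.3
gripper_force: 39.9
t: 7.78
eef_pos: [544.7, -283.5, 59.8]
eef_rot: [0.001, 0.675, 0.738, 0.0]
contact_force: [-0.2, 0.1, -2.6]
gripper_width: 59.3
gripper_force: 39.9
```

```bash
python3 -m crank '0 0 1 0 0.4;0 0 2 0 0.4;0 0 2.5 0 0.4;0 0 2.5 0 0.4'
python3 -c "
from h import *
for i in range(4):
  robot.snapshot('top');o=robot.get_obs();print(o['contact_force'].round(1),o['eef_pos'].round(1))"
```

```text
t: 8.12
eef_pos: [544.5, -283.4, 56.6]
eef_rot: [0.0, 0.675, 0.738, 0.0]
contact_force: [0.8, -0.2, -1.8]
gripper_width: 59.4
gripper_force: 39.9
[ 0.4 -0.1 -0.8] [ 544.5 -283.4   56.6]
[-0.4  0.4 -1.5] [ 544.5 -283.4   56.6]
[-0.2 -0.4 -2. ] [ 544.5 -283.4   56.6]
[ 0.1  0.1 -3. ] [ 544.4 -283.4   56.6]
```

```bash
python3 -m crank '0 0 0.5 0 0.4;0 0 1 0 0.4;0 0 1 0 0.4'|grep -E "pos|cont"; python3 -m crank '0 0 0.5 0 0.4;0 0 1 0 0.4;0 0 1 0 0.4' |grep -E "pos|cont"
python3 -c "
from h import *
for i in range(4):
  robot.snapshot('top');o=robot.get_obs();print(o['contact_force'].round(1),o['eef_pos'].round(1))"
```

```text
eef_pos: [544.5, -283.6, 56.4]
contact_force: [-2.8, 0.5, 6.5]
eef_pos: [544.6, -283.8, 56.4]
contact_force: [-5.4, 1.1, 15.9]
[-6.   0.6 15.8] [ 544.5 -283.8   56.3]
[-5.7  0.5 15.1] [ 544.5 -283.8   56.3]
[-6.1  1.  14.6] [ 544.5 -283.8   56.3]
[-5.3  2.  14.9] [ 544.5 -283.8   56.3]
```

Seated at TCP 56.4. I back off 1.5 mm, release, rise, and head for the middle tin.

```bash
python3 -m crank '0 0 -1.7 0 0.4;0 0 -1.7 0 0.4;0 0 -1.7 0 0.5;0 0 -1.7 0 0.75;0 0 -1.7 0 1;0 0 -1.7 0 1;0 0 -1.7 0 1;0 0 -1.7 0 1'
python3 -m crank '0 0 -8 0 1;0 0 -25 0 1;0 0 -60 0 1;0 0 -100 0 1;0 0 -140 0 1;0 0 -170 0 1;0 0 -170 0 1;0 0 -170 0 1'
python3 - <<'E'
from h import *
print(rows_to((552,125),226,0.08))
p=robot.snapshot('side');cv2.imwrite('pics/s3.png',cv2.resize(p['pixels'][100:340,130:470,::-1],None,fx=2,fy=2))
E
```

```text
t: 9.68
eef_pos: [544.5, -283.4, 56.2]
eef_rot: [-0.0, 0.675, 0.738, 0.0]
contact_force: [-0.6, -0.3, -0.5]
gripper_width: 87.4
gripper_force: 0.0
t: 10.35
eef_pos: [544.8, -283.6, 228.5]
eef_rot: [0.002, 0.675, 0.738, 0.0]
contact_force: [-0.7, 0.3, -0.7]
gripper_width: 95.4
gripper_force: 0.0
(array([406.4,  43.5,   1.7]), np.float64(0.009))
```

View pics/s3.png

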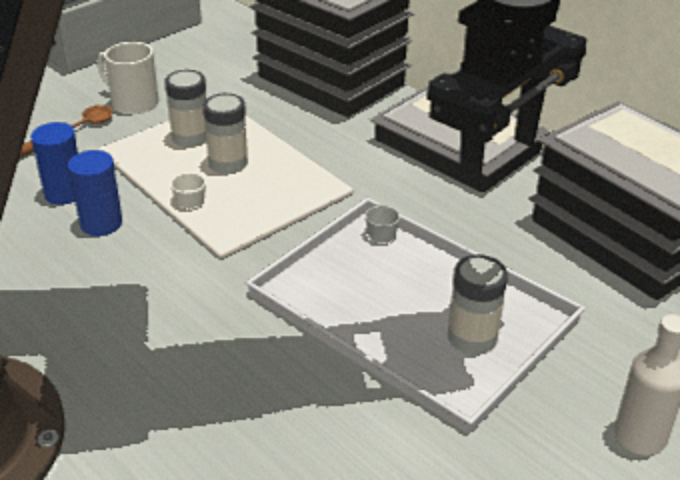

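The first tin stands upright in the pan at crop (476,305). The other two are on the board at (226,132) and (187,108).

```bash
python3 -m crank '20 2 0 0 1;60 6 0 0 1;100 10 0 0 1;141 15 0 0 1;182 19 0 0 1;223 23 0 0 1;264 28 0 0 1;305 32 0 0 1;346 37 0 0 1;380 41 0 0 1' |head -2
python3 -m crank '24 2 0 0 1;26 3 0 0 1;26 3 0 0 1;26 3 0 0 1'
python3 - <<'E'
from h import *
o=robot.get_obs();s=robot.snapshot("wrist");im=s["pixels"].copy()
for r in robot.outline_of(s,"tin_a_mid"):
    l,t,rr,b=r["rect"];p=wpt(s,o,(l+rr)/2,(t+b)/2,117);print(round(r["confidence"],2),r["rect"],p.round(),rows_to(p[:2],65,0.08))
cv2.imwrite("pics/w3.png",im[:,:,::-1])
E
```

```text
t: 11.23
eef_pos: [550.5, 101.3, 224.8]
t: 11.57
eef_pos: [551.8, 124.3, 225.3]
eef_rot: [-0.001, 0.675, 0.738, -0.001]
contact_force: [-0.2, -0.6, 0.0]
gripper_width: 95.2
gripper_force: 0.0
0.66 [171.8, 0.0, 380.6, 249.6] [546. 199. 117.] (array([ 75.8,   0.2, 160.8]), np.float64(0.008))
0.48 [287.7, 296.5, 314.4, 306.7] [590.  12. 117.] (array([-114.4,   28.1,  160.8]), np.float64(0.008))
```

View pics/w3.png

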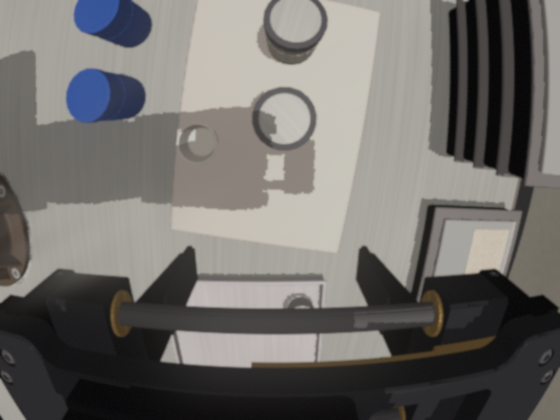

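The middle tin's lid is at (284,119) and the last one's at (295,22). The network's 0.66 hit is the board, so I ignore it.

```bash
python3 - <<'E'
from h import *
o=robot.get_obs();s=robot.snapshot("wrist")
for u,v in[(284.5,119),(295,22)]:
    p=wpt(s,o,u,v,117);print(p.round(),rows_to(p[:2],65,0.08))
E
```

```text
[553. 205. 117.] (array([ 80.7,   8.3, 161. ]), np.float64(0.007))
[555. 300. 117.] (array([175.7,  18.2, 161. ]), np.float64(0.007))
```

```bash
python3 -m crank '38 4 0 0 1;72 8 0 0 1;80 8 15 0 1;80 8 50 0 1;80 8 88 0 1;80 8 120 0 1;80 8 145 0 1;80 8 157 0 1;80 8 160 0 1;80 8 160 0 1' |head -2
python3 -m crank '0 0 0 0 0.4;0 0 0 0 0.4;0 0 0 0 0.4;0 0 0 0 0.4;0 0 0 0 0.4;0 0 0 0 0.4;0 0 0 0 0.4;0 0 0 0 0.4' 40
python3 -m crank '0 0 -10 0 0.4;0 0 -30 0 0.4;0 0 -60 0 0.4;0 0 -90 0 0.4;0 0 -100 0 0.4;0 0 -100 0 0.4;0 0 -100 0 0.4;0 0 -100 0 0.4;0 0 -100 0 0.4'
python3 -c "
from h import *
weigh();print(rows_to((525,-165),164,0.08))"
```

```text
t: 12.55
eef_pos: [553.1, 204.4, 65.7]
t: 13.22
eef_pos: [552.9, 205.3, 66.7]
eef_rot: [-0.0, 0.675, 0.738, 0.0]
contact_force: [-2.8, -0.4, 5.7]
gripper_width: 59.7
gripper_force: 40.0
t: 13.97
eef_pos: [552.3, 205.1, 164.5]
eef_rot: [-0.001, 0.675, 0.738, -0.001]
contact_force: [-0.8, 0.3, -4.7]
gripper_width: 59.5
gripper_force: 40.0
force [ 0.07  0.11 -4.24] se [0.16 0.17 0.15]
(array([-366.4,  -60.9,    2.3]), np.float64(0.009))
```

4.24 N is over the 3.1 N limit for the lighter tins, so this is the heaviest. I set it back on the board for now and weigh and move the last one.

```bash
python3 -m crank '0 0 20 0 0.4;0 0 50 0 0.4;0 0 75 0 0.4;0 0 90 0 0.4;0 0 95 0 0.4;0 0 97 0 0.4;0 0 98 0 0.4;0 0 98 0 0.4;0 0 98 0 0.4'
python3 -c "
from h import *
for i in range(3):
  robot.snapshot('top');o=robot.get_obs();print(o['contact_force'].round(1),o['eef_pos'].round(1))"
```

```text
t: 15.42
eef_pos: [553.6, 205.5, 69.4]
eef_rot: [0.0, 0.675, 0.738, 0.001]
contact_force: [0.8, 0.4, -4.6]
gripper_width: 59.6
gripper_force: 40.0
[ 0.2 -0.1 -4.7] [553.5 205.4  69.4]
[-0.6 -0.4 -4.3] [553.5 205.4  69.2]
[ 1.   0.5 -4.2] [553.4 205.4  69.1]
```

```bash
for i in 1 2; do python3 -m crank '0 0 0.7 0 0.4;0 0 1.4 0 0.4;0 0 1.4 0 0.4;0 0 1.4 0 0.4'|grep -E "pos|cont";done
```

```text
eef_pos: [553.1, 205.3, 66.9]
contact_force: [0.2, -0.1, -4.7]
eef_pos: [553.1, 205.4, 66.6]
contact_force: [-3.8, -0.6, 8.4]
```

Seated. Release, rise and go over to the last tin.

```bash
python3 -m crank '0 0 -1 0 0.4;0 0 -1 0 0.5;0 0 -1 0 0.75;0 0 -1 0 1;0 0 -1 0 1;0 0 -1 0 1;0 0 -1 0 1;0 0 -1 0 1;0 0 -5 0 1;0 0 -12 0 1' |tail -2
python3 -m crank '0 0 -30 0 1;0 0 -65 0 1;0 0 -100 0 1;0 0 -100 0 1;0 0 -100 0 1' 
python3 - <<'E'
from h import *
o=robot.get_obs();s=robot.snapshot("wrist");im=s["pixels"].copy()
cv2.imwrite("pics/w4.png",im[:,:,::-1])
print(rows_to((555,303),65,0.08))
E
```

```text
gripper_width: 94.9
gripper_force: 0.0
t: 17.48
eef_pos: [553.8, 205.5, 180.0]
eef_rot: [0.001, 0.675, 0.738, 0.002]
contact_force: [-0.2, -0.2, -1.0]
gripper_width: 95.2
gripper_force: 0.0
(array([ 97.1,  10.5, 113.4]), np.float64(0.009))
```

View pics/w4.png

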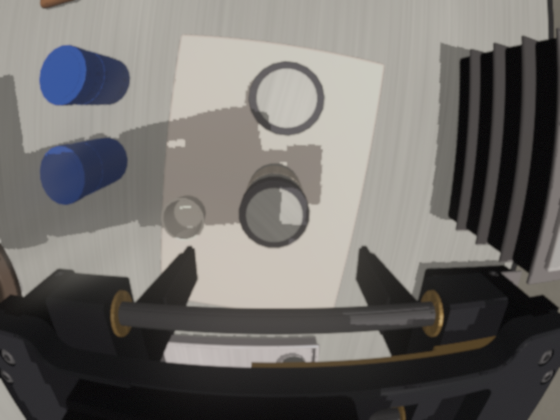

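The last tin's lid is at (286,98), and the heavy tin stands upright at (274,211).

```bash
python3 - <<'E'
from h import *
o=robot.get_obs();s=robot.snapshot("wrist")
for u,v in[(286,98),(274,211)]:
    p=wpt(s,o,u,v,117);print(p.round(),rows_to(p[:2],65,0.08))
E
```

```text
[553. 304. 117.] (array([ 98.1,   9. , 112.3]), np.float64(0.009))
[551. 210. 117.] (array([  4.8,  -0.7, 112.3]), np.float64(0.009))
```

```bash
python3 -m crank '30 3 0 0 1;65 6 0 0 1;97 9 0 0 1;97 9 25 0 1;97 9 60 0 1;97 9 90 0 1;97 9 107 0 1;97 9 111 0 1;97 9 111 0 1' |head -2
python3 -m crank '0 0 0 0 0.4;0 0 0 0 0.4;0 0 0 0 0.4;0 0 0 0 0.4;0 0 0 0 0.4;0 0 0 0 0.4;0 0 0 0 0.4;0 0 0 0 0.4' 40
python3 -m crank '0 0 -10 0 0.4;0 0 -30 0 0.4;0 0 -60 0 0.4;0 0 -95 0 0.4;0 0 -125 0 0.4;0 0 -150 0 0.4;0 0 -150 0 0.4;0 0 -150 0 0.4;0 0 -150 0 0.4'
python3 -c "
from h import *
weigh();print(rows_to((525,-165),214,0.08))"
```

```text
t: 18.33
eef_pos: [552.5, 302.3, 64.5]
t: 19.0
eef_pos: [553.6, 302.8, 67.0]
eef_rot: [0.0, 0.675, 0.738, 0.0]
contact_force: [-1.6, -0.2, 3.9]
gripper_width: 58.7
gripper_force: 40.0
t: 19.75
eef_pos: [552.8, 302.4, 215.5]
eef_rot: [-0.0, 0.675, 0.738, -0.001]
contact_force: [0.9, 0.3, -3.3]
gripper_width: 58.6
gripper_force: 40.0
force [-0.04  0.   -2.4 ] se [0.15 0.08 0.13]
(array([-463.3,  -69.9,    2.5]), np.float64(0.009))
```

2.4 N, so this one is light. It goes in the pan, passing above the heavy tin with 40 mm clearance.

```bash
python3 -m crank '-10 -1 0 0 0.4;-35 -5 0 0 0.4;-70 -10 0 0 0.4;-108 -16 0 0 0.4;-146 -22 0 0 0.4;-184 -28 0 0 0.4;-222 -34 0 0 0.4;-260 -39 0 0 0.4;-298 -45 0 0 0.4;-336 -51 0 0 0.4' |head -2
python3 -m crank '-38 -6 0 0 0.4;-76 -12 0 0 0.4;-105 -16 0 0 0.4;-122 -18 0 0 0.4;-127 -19 10 0 0.4;-127 -19 35 0 0.4;-127 -19 70 0 0.4;-127 -19 105 0 0.4;-127 -19 130 0 0.4;-127 -19 142 0 0.4'
python3 -m crank '0 0 6 0 0.4;0 0 10 0 0.4;0 0 10 0 0.4;0 0 10 0 0.4;0 0 10 0 0.4;0 0 10 0 0.4'
```

```text
t: 21.28
eef_pos: [531.7, -38.8, 216.8]
t: 22.12
eef_pos: [522.9, -163.5, 71.0]
eef_rot: [-0.002, 0.675, 0.738, -0.001]
contact_force: [-0.2, 0.3, -2.5]
gripper_width: 58.5
gripper_force: 40.0
t: 22.62
eef_pos: [525.2, -164.8, 65.4]
eef_rot: [0.001, 0.675, 0.738, 0.0]
contact_force: [0.4, -0.6, -2.3]
gripper_width: 58.5
gripper_force: 40.0
```

```bash
python3 -m crank '0 0 3 0 0.4;0 0 5 0 0.4;0 0 6 0 0.4;0 0 6 0 0.4;0 0 6 0 0.4;0 0 6 0 0.4'|grep -E "pos|cont"; python3 -m crank '0 0 0.5 0 0.4;0 0 1 0 0.4;0 0 1 0 0.4;0 0 1 0 0.4' |grep -E "pos|cont"
```

```text
eef_pos: [524.8, -164.7, 58.5]
contact_force: [-0.3, -0.1, -2.1]
eef_pos: [524.9, -164.7, 58.0]
contact_force: [-1.5, 1.1, 5.5]
```

Seated. Release and go back for the heavy tin.

```bash
python3 -m crank '0 0 -0.7 0 0.4;0 0 -0.7 0 0.5;0 0 -0.7 0 0.75;0 0 -0.7 0 1;0 0 -0.7 0 1;0 0 -0.7 0 1;0 0 -0.7 0 1;0 0 -0.7 0 1;0 0 -5 0 1;0 0 -12 0 1' |tail -2
python3 -m crank '0 0 -30 0 1;0 0 -65 0 1;0 0 -100 0 1;0 0 -135 0 1;0 0 -135 0 1;0 0 -135 0 1'|head -2
python3 -c "
from h import *
print(rows_to((553,206.5),205,0.08))"
```

```text
gripper_width: 94.6
gripper_force: 0.0
t: 24.78
eef_pos: [525.4, -164.9, 206.8]
(array([367.5,  60.5,   1.3]), np.float64(0.009))
```

```bash
python3 -m crank '20 3 0 0 1;60 10 0 0 1;100 16 0 0 1;140 23 0 0 1;180 30 0 0 1;220 36 0 0 1;260 43 0 0 1;300 49 0 0 1;335 55 0 0 1;360 59 0 0 1' |head -2
python3 -m crank '7 1 0 0 1;7 1 0 0 1;7 1 0 0 1;7 1 35 0 1;7 1 75 0 1;7 1 110 0 1;7 1 132 0 1;7 1 138 0 1;7 1 138 0 1;7 1 138 0 1'
python3 -m crank '0 0 0 0 0.4;0 0 0 0 0.4;0 0 0 0 0.4;0 0 0 0 0.4;0 0 0 0 0.4;0 0 0 0 0.4;0 0 0 0 0.4;0 0 0 0 0.4' 40
python3 -m crank '0 0 -10 0 0.4;0 0 -30 0 0.4;0 0 -60 0 0.4;0 0 -95 0 0.4;0 0 -120 0 0.4;0 0 -130 0 0.4;0 0 -130 0 0.4;0 0 -130 0 0.4;0 0 -130 0 0.4;0 0 -130 0 0.4'
python3 - <<'E'
from h import *
p=weigh(8)
cv2.imwrite('pics/s5.png',cv2.resize(p['pixels'][60:340,130:470,::-1],None,fx=2,fy=2))
E
```

```text
t: 25.62
eef_pos: [550.7, 202.0, 203.2]
t: 26.45
eef_pos: [552.7, 205.4, 67.5]
eef_rot: [0.0, 0.675, 0.737, 0.0]
contact_force: [0.9, 0.2, 0.5]
gripper_width: 95.1
gripper_force: 0.0
t: 27.12
eef_pos: [552.0, 206.3, 66.8]
eef_rot: [0.0, 0.675, 0.738, 0.0]
contact_force: [-1.5, -0.4, 4.3]
gripper_width: 59.4
gripper_force: 40.0
t: 27.95
eef_pos: [551.3, 206.0, 194.6]
eef_rot: [-0.001, 0.675, 0.738, -0.001]
contact_force: [-0.7, 0.8, -4.4]
gripper_width: 59.8
gripper_force: 40.0
force [-0.27  0.04 -4.59] se [0.29 0.19 0.17]
```

View pics/s5.png

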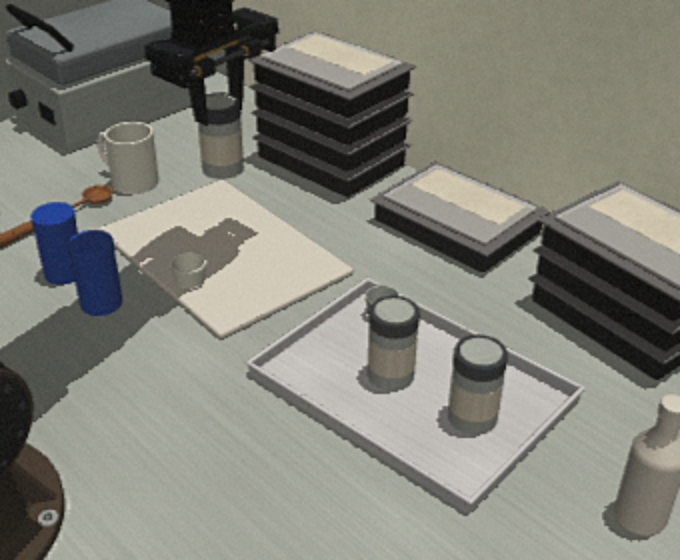

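Both light tins stand upright in the pan at crop (392,343) and (477,385). The heavy tin is held upright over the board at (221,137), its underside about 14 cm up.

```bash
python3 -c "
from h import *
print(robot.close_job())"
```

```text
the job is handed in; nothing more can be done
None
```

I handed the job in at about 28 s: the two lighter tins (about 2.0 N and 2.4 N) stand upright in the pan, and the heaviest (about 4.4 N) is held upright over the board, its underside about 14 cm up; the judged result was not reported back.

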